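Find the housing that holds the core and lock it in the dock

TASK

Only one of the three identical closed housings still has its steel core inside: find it by feeling which is clearly the heaviest. Slide that one lengthwise into the dock, under the bridge and fully home against the stop, and swing the lock lever all the way across behind it. Leave the other two standing upright on the bench, tip none of them over, and do not disturb the oil bottle, the tin or the screwdriver that lie near them.

Things in the scene. Friction and masses are not known exactly. Their poses are not given: they have to be found in the camera images.
- housing_a: closed aluminium housing, rounded box 110 (x) x 50 (y) x 55 (z) mm, lid with four screws, dark seam 42 mm up. Origin: centre of its underside, z up. Grip it across the 50 mm. Three look alike: two weigh about 0.17 kg, the one with the hidden steel core about 0.5 kg; which one differs from run to run
- housing_b: closed aluminium housing, rounded box 110 (x) x 50 (y) x 55 (z) mm, lid with four screws, dark seam 42 mm up. Origin: centre of its underside, z up. Grip it across the 50 mm. Three look alike: two weigh about 0.17 kg, the one with the hidden steel core about 0.5 kg; which one differs from run to run
- housing_c: closed aluminium housing, rounded box 110 (x) x 50 (y) x 55 (z) mm, lid with four screws, dark seam 42 mm up. Origin: centre of its underside, z up. Grip it across the 50 mm. Three look alike: two weigh about 0.17 kg, the one with the hidden steel core about 0.5 kg; which one differs from run to run
- dock: fixed metal dock. Origin at bench height under the centre of a fully seated housing; x is the direction in which the housing slides in, z up. Base plate x -112..72, y -59..67 mm. Rails: inner faces at y +-29 mm, 12 mm thick, top 24 mm above the bench, from x -45 mm to the stop
- dock_bridge (a point): centre of the underside of the bridge over the inner end of the channel, at x 48, y 0, z 70 mm in the dock's frame. The bridge spans x 28..72, y -40..40 mm, cantilevered from the stop, top 78 mm above the bench. So a housing is set down with its centre at x -35 mm or less, then slid in
- dock_stop (a point): centre of the stop's face, under the bridge at the end of the channel, at x 56, y 0, z 35 mm in the dock's frame; a housing that is home stands against it
- bed: flat steel bed on which the housing slides, fixed in the dock, same origin and axes; its top is 8 mm above the bench; spans x -110..56 mm, the width between the rails
- lock_lever (a joint): lever on an upright hinge, a bar 104 x 16 mm, 13 to 25 mm above the bench. 0: swung out, pointing 135 degrees counter-clockwise from the dock's +x; grows counter-clockwise from above to 2.356 rad (end stop): bar along the dock's -y, across the channel just behind a seated housing (bar's face at x -58 mm), which blocks it if not fully in. Stays where left; about 2 N to turn
- lever_pivot (a point): point on the lever's hinge axis, at x -66, y 55 mm in the dock's frame, 19 mm above the bench
- lever_grip (a point): middle of the lever's upright round black handle, 16 mm in diameter, from 33 to 79 mm above the bench; this point is 60 mm up, 65 mm along the bar from the pivot and 20 mm to its trailing side (x 65, y -20 mm with x along the bar). Pinch it from above
- oil_bottle: bystander: oil bottle with a pointed cap, 38 mm in diameter, 115 mm high; origin at the centre of its underside
- grease_tin: bystander: round tin, 68 mm in diameter, 44 mm high; origin at the centre of its underside
- screwdriver: bystander: screwdriver with a fat handle lying flat, 151 x 26 x 27 mm, long along its x; origin at the centre of its underside

How it is judged:
By the outcome, as a careful person would: the job done as asked, in the order asked, and still so for the second after the job is handed in, with the robot touching nothing.
It also fails if it takes over 67 s, if anything falls off the work surface, if the arm or the gripper's body presses on something with over 40 N, if the wrist force passes 120 N, or if a joint passes its speed limit or range.

ROBOT

A 6-joint arm with a two-finger parallel gripper is mounted at the origin on a cart in front of the work surface, level with it; the furniture and walls round the work are solid. World frame = base frame: x ahead of the robot, y to its left, z up, the work surface at z = 0. Lengths are in m, angles in degrees, forces in N, time in s.
With the tool pointing down it reaches from about 0.375 to 0.9 m from the base axis. Payload 3.1 kg.
Tool frame: the origin (TCP) lies at the very end of the fingers, on their centre line; the grasp point (between the pads) lies 19 mm behind it (bot.tcp_to_grasp is the distance from the TCP to the grasp point, in m); z points along the fingers, y is the line along which they close (so a half turn about z gives the same grasp; the last joint's range is limited). The gripper opens to 87 mm and grips with 3 to 60 N. Pads are 19 mm wide; open, the fingers measure 117 mm over their backs; the gripper's body (75 mm by 190 mm) begins 51 mm behind the grasp point.
Start: joints at [-76.289, 30.224, 82.088, -0, 67.689, -10.227], TCP at [0.254, -0.571, 0.223] pointing down, gripper open.
Joint ranges: [-176.69, 176.69], [-43.24, 126.21], [12.49, 139.97], [-82, 262], [0, 151.66], [-163.58, 163.58]. Speed limits (degrees/s): [159.86, 159.86, 180, 180, 180, 180].

INTERFACE

Orientations are given as a 3x3 rotation matrix whose columns are the frame's x, y, z axes.
In Python, from rig import telemetry, capture, camera_info, job, bot gives the robot as it stands. The module is installed in compiled form; this text tells all that it offers.
- The arm moves only by the tool carry_out, never from a script. Its argument "deltas" is a list that holds one entry, the list of rows, each a list of 7 numbers: the shift along the tool's x, y, z scaled (see below), then the turn, a rotation vector about the tool's x, y, z scaled (see below), then the closure, from -1 (fully open) to 1 (shut). In form: [[[dx, dy, dz, ax, ay, az, claw], ...]]. A call has exactly 10 rows; each row is the pose to reach, as a shift and turn from the pose commanded when the call began, along the tool's axes at that moment, turning the shorter way round; what a row does not reach only later rows make up. The controller multiplies each number of a shift by 15 cm and each number of a turn by 360 degrees. A row lasts 1/12 s, in which the tool goes at most 41.7 mm and 7.16 degrees, less where a joint would pass 70% of its speed; a pose out of reach is approached as far as the arm can. A call with a number of a shift or a turn outside -1 to 1 is refused whole. A call with a gripper value outside its range is refused whole. The fingers move at their own pace and stop on an object; the grip force is fixed at half the most. Time passes only in rows, so rows that repeat a pose let the fingers close, or fill a call up. It gives the time, the measured TCP pose, the force, the opening and the grip force at its end, in the units of the state.
- telemetry.read_state(): the state, without advancing time (a new reading comes with each control period).
- capture(name): name is "scene" or "top" or "wrist"; returns the picture (400x640x3 uint8, red, green, blue); there is no depth.
- camera_info(name): a dict with "mtx" (3x3 intrinsics, pixels), "cam_to_world" (4x4, takes a point from camera to world coordinates); the wrist camera has in their place "T_tool_cam" (4x4, takes a point from camera to tool coordinates, whose origin is the TCP and whose axes are the flange's). Camera axes: x right, y down, z forward; pixel columns grow to the right and rows downward; lengths in m; the calibration is good to about 2 mm. A picture is of the moment at which its call begins: read the wrist's pose just before it. camera_info takes no time and is no camera call.
- job.hand_in(): hands the job in; it is judged then, once.
The state is a dict: "time_s": time; "joint_positions": joint angles; "qvel": joint speeds; "tau": joint torques, N m; "position": TCP position; "tcp_rot": TCP orientation; "force": force on the tool from outside, world axes, zero at the start; "moment": the same for the moment, N m; "opening": opening from 0.0 (shut) to 1.0 (fully open); "grasp_force": force on a finger pad.
Only numpy, scipy, OpenCV 4.12 (cv2) and the standard library are available. Lean on these libraries where they do the work, as an engineer would, in place of code of your own. Each camera call takes 0.05 s, during which the arm holds its last target. There are 200 camera calls.

## Working session

There is one attempt and no reset: what is moved stays moved. The work goes in short steps, Python scripts to look and compute and a tool call to move; the robot and the scene stay as the last step left them, time stands still between calls to the robot, and variables do not carry over. Pictures are saved under pics/ and viewed, at most 10 in all, crops included, and the job is handed in when it is done.

Besides the shell and the picture viewer there is one more tool, called after "Call:" by a JSON object that holds its "method" and its "body". carry_out: Moves the arm, as the interface text tells. Its arguments: {"type":"object","properties":{"deltas":{"type":"array","items":{"type":"array","items":{"type":"array","items":{"type":"number"}}}}},"required":["deltas"]}

```bash
mkdir -p pics
python3 - <<'E'
from rig import telemetry,capture,camera_info,bot
import cv2,numpy as np
np.set_printoptions(precision=4,suppress=True)
for n in("scene","top"):
    im=capture(n); np.save(f"pics/{n}0.npy",im); cv2.imwrite(f"pics/{n}0.png",im[...,::-1]); i=camera_info(n); print(n,i["mtx"],i["cam_to_world"])
print(camera_info("wrist"))
s=telemetry.read_state(); print(s, bot.tcp_to_grasp)
E
```

```text
scene [[406.0792   0.     313.3089]
 [  0.     406.0792 202.518 ]
 [  0.       0.       1.    ]] [[-0.9081 -0.1632  0.3857 -0.0068]
 [-0.4181  0.4042 -0.8135  1.0872]
 [-0.0231 -0.9    -0.4353  0.6676]
 [ 0.      0.      0.      1.    ]]
top [[519.5381   0.     321.4763]
 [  0.     519.5381 195.9537]
 [  0.       0.       1.    ]] [[-0.026  -0.9886  0.1484  0.3293]
 [-0.9995  0.028   0.0117 -0.0276]
 [-0.0157 -0.148  -0.9889  1.4662]
 [ 0.      0.      0.      1.    ]]
{'mtx': array([[279.1308,   0.    , 324.2002],
       [  0.    , 279.1308, 201.6654],
       [  0.    ,   0.    ,   1.    ]]), 'T_tool_cam': array([[ 0.0003, -0.9612, -0.2757,  0.0771],
       [ 1.    ,  0.0002,  0.0004,  0.001 ],
       [-0.0003, -0.2757,  0.9612, -0.1624],
       [ 0.    ,  0.    ,  0.    ,  1.    ]])}
{'time_s': 0.1, 'joint_positions': array([-76.2891,  30.2748,  82.1506,   0.0015,  67.6894, -10.2268]), 'qvel': array([ 0.0042, -0.1001, -0.2649, -0.0305, -0.0057,  0.0154]), 'tau': array([ -0.0001, -44.0987, -17.7151,   0.0635,   0.0534,  -0.    ]), 'position': array([ 0.2535, -0.5706,  0.2216]), 'tcp_rot': array([[ 0.914 ,  0.4057, -0.0005],
       [ 0.4057, -0.914 ,  0.002 ],
       [ 0.0004, -0.002 , -1.    ]]), 'force': array([-0.2541, -0.4522, -0.4243]), 'moment': array([-0.0307,  0.0212, -0.0408]), 'grasp_force': 0.0, 'opening': 0.999304869359881} 0.0187
```

View pics/top0.png

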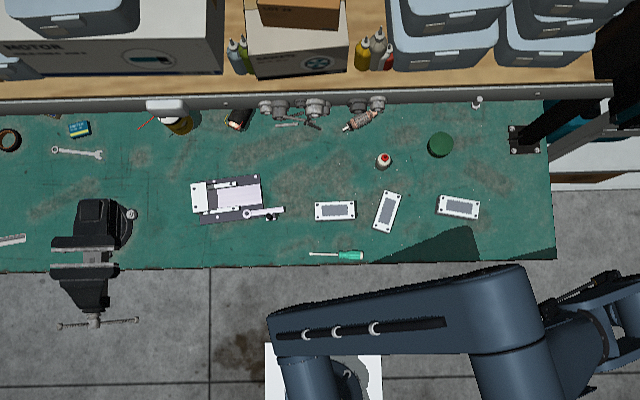

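View pics/scene0.png

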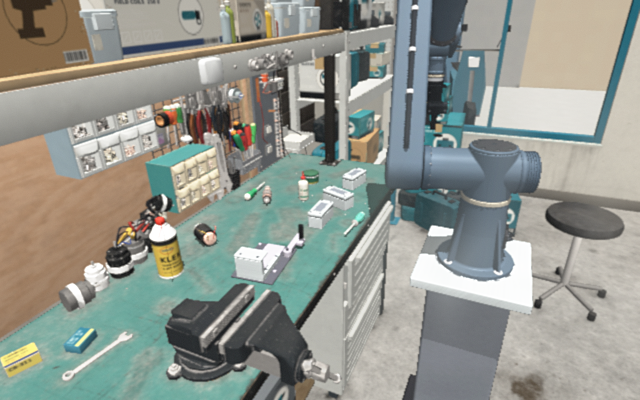

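The top view shows the dock at about (230,198) with its bridge at the left, and the lever handle near (270,214). The housings are at (335,210), (387,210) and (459,206), the bottle at (384,160), the tin at (440,145) and the screwdriver at (337,254). The scene view confirms this layout.

```bash
cat > h.py <<'E'
import numpy as np,cv2
from rig import telemetry,capture,camera_info,bot
np.set_printoptions(precision=4,suppress=True)
def cam(n,s=None):
    i=camera_info(n); K=i["mtx"]
    if n!="wrist": return K,i["cam_to_world"]
    T=np.eye(4);T[:3,:3]=s["tcp_rot"];T[:3,3]=s["position"]
    return K,T@i["T_tool_cam"]
def ray(K,T,uv):
    uv=np.atleast_2d(np.array(uv,float)); d=np.c_[uv,np.ones(len(uv))]@np.linalg.inv(K).T@T[:3,:3].T
    return T[:3,3],d
def onz(K,T,uv,z):
    o,d=ray(K,T,uv); return o+d*((z-o[2])/d[:,2])[:,None]
def tri(c1,uv1,c2,uv2):
    o1,d1=ray(*c1,uv1);o2,d2=ray(*c2,uv2);out=[]
    for a,b in zip(d1,d2):
        t=np.linalg.lstsq(np.c_[a,-b],o2-o1,rcond=None)[0]; p,q=o1+t[0]*a,o2+t[1]*b
        out.append(np.r_[(p+q)/2,np.linalg.norm(p-q)])
    return np.array(out)
E
python3 - <<'E'
from h import *
im=np.load("pics/top0.npy");c=cam("top")
m=((im.min(2)>120)&(np.ptp(im.astype(int),axis=2)<40)).astype(np.uint8)
m=cv2.morphologyEx(m,cv2.MORPH_CLOSE,np.ones((5,5)))
cs,_=cv2.findContours(m[170:240,180:500],0,1,offset=(180,170))
for k in cs:
    if cv2.contourArea(k)>60:
        r=cv2.minAreaRect(k);b=onz(*c,cv2.boxPoints(r),.055)
        print(r,b.mean(0),np.linalg.norm(b[1]-b[0]),np.linalg.norm(b[2]-b[1]),np.degrees(np.arctan2(*(b[1]-b[0])[1::-1])))
for n,uv,z in(("bottle",(384,158),.115),("tin",(440,145),.044),("sd",(337,254),.013),("handle",(271,214),.079),("bridge",(199,198),.078)): print(n,onz(*c,uv,z))
cv2.imwrite("pics/t1.png",cv2.resize(im[130:270,180:500,::-1],None,fx=2.5,fy=2.5,interpolation=2))
E
```

```text
((334.5, 210.0), (18.0, 39.0), 90.0) [ 0.5013 -0.0455  0.055 ] 0.10690288507034595 0.04954558284482529 -91.61454987381629
((458.3377990722656, 206.47296142578125), (40.93534851074219, 18.248287200927734), 9.462322235107422) [ 0.5016 -0.3832  0.055 ] 0.05055323476629478 0.11083245405420865 -12.677904275131256
((385.6921691894531, 210.68507385253906), (19.745803833007812, 39.90919494628906), 17.354022979736328) [ 0.4957 -0.1852  0.055 ] 0.1102593500188621 0.05387928867338002 -19.51468262790321
((236.40655517578125, 199.83627319335938), (94.00482940673828, 37.9296760559082), 2.2906100749969482) [0.5372 0.2236 0.055 ] 0.10557447869938553 0.26102452542729226 -1.6015760047534136
bottle [[ 0.6292 -0.1801  0.115 ]]
tin [[ 0.6775 -0.3462  0.044 ]]
sd [[ 0.383  -0.0493  0.013 ]]
handle [[0.4922 0.1259 0.079 ]]
bridge [[0.5414 0.3209 0.078 ]]
```

View pics/t1.png

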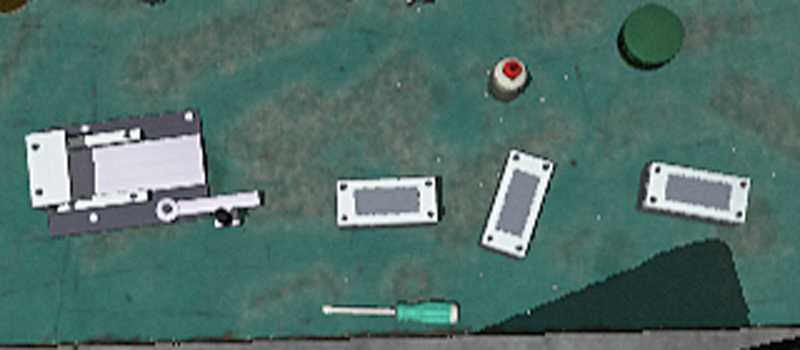

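The zoomed crop shows the lever bar pointing away from the bridge, from a pivot at about (167,209) to a tip at (260,200), so it is already about 45° in, with its handle at (222,216). I'll move to a wrist view over the housings next.

Call:
{"method": "carry_out", "body": {"deltas": [[[0.073,-0.058,-0.013,0,0,0,-1],[0.147,-0.116,-0.026,0,0,0,-1],[0.22,-0.174,-0.04,0,0,0,-1],[0.293,-0.232,-0.053,0,0,0,-1],[0.367,-0.29,-0.066,0,0,0,-1],[0.44,-0.348,-0.08,0,0,0,-1],[0.513,-0.406,-0.093,0,0,0,-1],[0.587,-0.464,-0.106,0,0,0,-1],[0.66,-0.522,-0.12,0,0,0,-1],[0.733,-0.58,-0.133,0,0,0,-1]]]}}

```text
time_s: 0.93
position: [0.3195, -0.4458, 0.2428]
tcp_rot: [[0.914, 0.406, 0.0], [0.406, -0.914, -0.0], [0.0, 0.0, -1.0]]
force: [0.6, -0.6, -0.4]
opening: 0.999
grasp_force: 0.0
```

Call:
{"method": "carry_out", "body": {"deltas": [[[0.073,-0.058,-0.013,0,0,0,-1],[0.147,-0.116,-0.026,0,0,0,-1],[0.22,-0.174,-0.04,0,0,0,-1],[0.293,-0.232,-0.053,0,0,0,-1],[0.367,-0.29,-0.066,0,0,0,-1],[0.44,-0.348,-0.08,0,0,0,-1],[0.513,-0.406,-0.093,0,0,0,-1],[0.587,-0.464,-0.106,0,0,0,-1],[0.66,-0.522,-0.12,0,0,0,-1],[0.733,-0.58,-0.133,0,0,0,-1]]]}}

```text
time_s: 1.77
position: [0.3846, -0.3217, 0.2627]
tcp_rot: [[0.914, 0.406, 0.0], [0.406, -0.914, -0.0], [0.0, 0.0, -1.0]]
force: [0.7, -0.4, 0.0]
opening: 1.001
grasp_force: 0.0
```

Call:
{"method": "carry_out", "body": {"deltas": [[[0.1,-0.08,-0.013,0,0,0.007,-1],[0.2,-0.16,-0.026,0,0,0.014,-1],[0.3,-0.24,-0.04,0,0,0.021,-1],[0.4,-0.31,-0.053,0,0,0.03,-1],[0.5,-0.39,-0.066,0,0,0.04,-1],[0.6,-0.47,-0.08,0,0,0.05,-1],[0.68,-0.54,-0.12,0,0,0.06,-1],[0.733,-0.58,-0.133,0,0,0.0665,-1],[0.733,-0.58,-0.133,0,0,0.0665,-1],[0.733,-0.58,-0.133,0,0,0.0665,-1]]]}}

```text
time_s: 2.6
position: [0.4494, -0.1981, 0.2825]
tcp_rot: [[1.0, 0.003, 0.0], [0.003, -1.0, -0.001], [0.0, 0.001, -1.0]]
force: [-1.1, 0.1, 0.1]
opening: 1.0
grasp_force: 0.0
```

Run:
```python
from h import *
import pickle
s=telemetry.read_state();im=capture("wrist");pickle.dump((s,im),open("w1.pkl","wb"));cv2.imwrite("pics/w1.png",im[...,::-1])
```

```text
(no output)
```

View pics/w1.png

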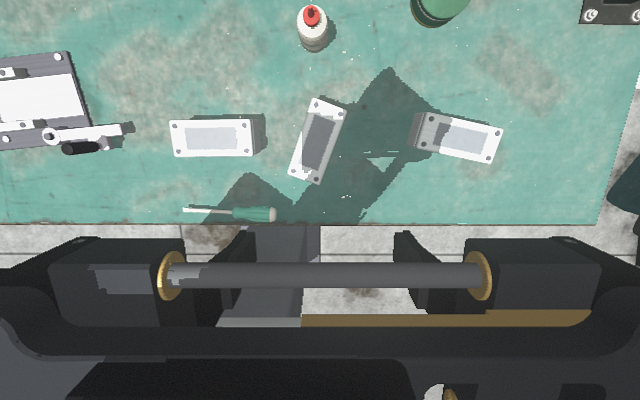

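Call:
{"method": "carry_out", "body": {"deltas": [[[0.04,-0.1,0,0,0,0,-1],[0.08,-0.2,0,0,0,0,-1],[0.12,-0.3,0,0,0,0,-1],[0.16,-0.4,0,0,0,0,-1],[0.2,-0.5,0,0,0,0,-1],[0.24,-0.65,0,0,0,0,-1],[0.28,-0.8,0,0,0,0,-1],[0.3,-0.95,0,0,0,0,-1],[0.3,-1.0,0,0,0,0,-1],[0.3,-1.0,0,0,0,0,-1]]]}}

```text
time_s: 3.48
position: [0.4937, -0.048, 0.2821]
tcp_rot: [[1.0, 0.002, -0.001], [0.002, -1.0, 0.0], [-0.001, -0.0, -1.0]]
force: [-0.1, -0.3, -1.1]
opening: 0.998
grasp_force: 0.0
```

Run:
```python
from h import *
import pickle
s=telemetry.read_state();im=capture("wrist");pickle.dump((s,im),open("w2.pkl","wb"));cv2.imwrite("pics/w2.png",im[...,::-1])
```

```text
(no output)
```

View pics/w2.png

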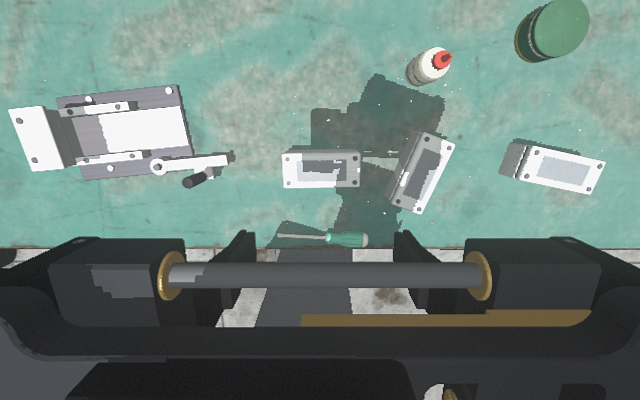

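W1 and w2 show all three housings' four-screw lids. In w1 they are at (213,138), (318,142) and (458,138); in w2 at (322,170), (420,172) and (558,168). W2 also shows the whole dock: bridge at (38,138), bed end at about (187,128), pivot at (158,167) and handle top at (190,183).

```bash
cat > blobs.py <<'E'
from h import *
import pickle
def blobs(im,roi,minv=110):
    x0,y0,x1,y1=roi
    g=cv2.cvtColor(im,cv2.COLOR_RGB2GRAY)[y0:y1,x0:x1]
    b=cv2.morphologyEx(g,cv2.MORPH_BLACKHAT,cv2.getStructuringElement(2,(7,7)))
    n,l,st,ce=cv2.connectedComponentsWithStats((b>35).astype(np.uint8))
    out=[]
    for i in range(1,n):
        if 3<=st[i,4]<=40 and max(st[i,2:4])<9:
            w=b*(l==i); ys,xs=np.nonzero(w); ww=w[ys,xs].astype(float)
            out.append((x0+(xs*ww).sum()/ww.sum(),y0+(ys*ww).sum()/ww.sum(),st[i,4]))
    return np.array(out)
E
python3 - <<'E'
from blobs import *
(s1,i1),(s2,i2)=[pickle.load(open(f"w{k}.pkl","rb")) for k in(1,2)]
for n,im,rs in(("w1",i1,dict(A=(160,105,270,165),B=(280,90,355,190),C=(405,100,510,170))),("w2",i2,dict(A=(272,138,370,196),B=(380,122,462,222),C=(495,132,615,202),D=(5,75,250,195)))):
    for k,r in rs.items(): print(n,k,blobs(im,r).round(1).tolist())
cv2.imwrite("pics/d2.png",cv2.resize(i2[75:200,0:250,::-1],None,fx=3.2,fy=3.2,interpolation=2))
E
```

```text
w1 A [[262.3, 113.4, 3.0], [174.2, 125.6, 17.0], [243.7, 124.8, 17.0], [178.0, 150.9, 19.0], [246.0, 150.4, 15.0], [253.6, 153.0, 5.0]]
w1 B [[315.8, 104.4, 20.0], [339.7, 113.6, 15.0], [314.7, 114.7, 3.0], [331.4, 116.2, 4.0], [293.0, 170.5, 16.0], [316.9, 169.3, 4.0], [305.2, 171.7, 6.0], [315.7, 178.7, 20.0]]
w1 C [[430.9, 118.3, 24.0], [439.7, 122.7, 3.0], [420.4, 126.9, 5.0], [449.4, 125.2, 5.0], [497.1, 132.9, 23.0], [418.1, 134.5, 6.0], [423.3, 143.7, 22.0], [438.6, 144.7, 3.0], [431.4, 151.7, 3.0], [488.0, 157.7, 20.0]]
w2 A [[293.0, 145.3, 3.0], [286.9, 158.7, 13.0], [354.8, 157.9, 22.0], [302.6, 160.8, 3.0], [331.7, 160.3, 3.0], [337.2, 165.5, 18.0], [303.7, 170.8, 4.0], [331.1, 172.0, 3.0], [337.4, 179.8, 5.0], [288.1, 182.7, 13.0], [354.3, 182.0, 21.0], [336.6, 187.3, 4.0]]
w2 B [[426.4, 138.7, 24.0], [414.6, 147.0, 5.0], [448.7, 147.6, 17.0], [417.0, 198.0, 4.0], [397.8, 200.9, 22.0], [418.6, 208.7, 16.0], [400.9, 220.5, 4.0]]
w2 C [[529.0, 140.7, 3.0], [536.4, 152.1, 22.0], [599.3, 165.9, 24.0], [526.2, 175.7, 26.0], [588.3, 188.7, 20.0]]
w2 D [[172.3, 90.9, 7.0], [83.0, 94.0, 3.0], [93.0, 93.0, 3.0], [121.3, 101.0, 4.0], [128.7, 101.8, 9.0], [136.1, 101.2, 4.0], [117.2, 106.4, 25.0], [44.1, 108.1, 15.0], [138.3, 107.3, 3.0], [69.5, 111.5, 29.0], [19.1, 120.4, 37.0], [149.1, 150.2, 4.0], [231.8, 150.6, 8.0], [100.8, 154.0, 6.0], [131.8, 155.4, 22.0], [82.2, 155.7, 7.0], [91.2, 155.0, 7.0], [34.2, 159.8, 33.0], [86.0, 160.1, 23.0], [98.0, 157.7, 3.0], [228.1, 161.9, 9.0], [74.7, 163.8, 3.0], [159.5, 166.4, 18.0], [65.0, 166.2, 6.0], [154.2, 167.8, 5.0], [221.3, 166.8, 11.0], [212.8, 167.2, 6.0], [185.0, 170.0, 3.0], [192.2, 169.2, 4.0], [214.3, 176.2, 7.0], [193.1, 185.3, 3.0]]
```

View pics/d2.png

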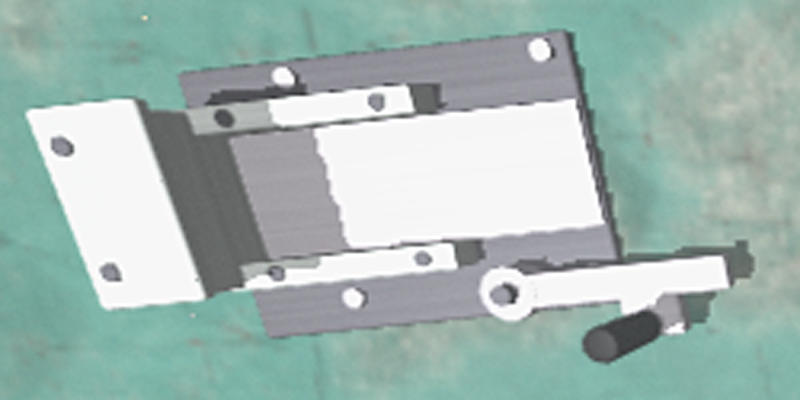

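The dock crop shows two screws on each rail, two bridge screws, the pivot cap at (502,293) and the handle top at (600,345), all in crop pixels.

Run:
```python
from blobs import *
(s1,i1),(s2,i2)=[pickle.load(open(f"w{k}.pkl","rb")) for k in(1,2)]
c1,c2=cam("wrist",s1),cam("wrist",s2)
P={"A":([(174.2,125.6),(243.7,124.8),(246,150.4),(178,150.9)],[(286.9,158.7),(354.8,157.9),(354.3,182),(288.1,182.7)]),
"B":([(315.8,104.4),(293,170.5),(315.7,178.7),(339.7,113.6)],[(426.4,138.7),(397.8,200.9),(418.6,208.7),(448.7,147.6)]),
"C":([(430.9,118.3),(497.1,132.9),(488,157.7),(423.3,143.7)],[(536.4,152.1),(599.3,165.9),(588.3,188.7),(526.2,175.7)])}
for k,(a,b) in P.items():
    t=tri(c1,a,c2,b); l=t[1]-t[0]+t[2]-t[3]
    print(k,t.mean(0),t[:,2],"size",np.linalg.norm(t[1,:3]-t[0,:3]),np.linalg.norm(t[2,:3]-t[1,:3]),"yaw",np.degrees(np.arctan2(l[1],l[0])))
    for c,u in((c1,a),(c2,b)): print(onz(*c,u,.055).mean(0))
r=onz(*c2,[(69.5,111.5),(117.2,106.4),(86,160.1),(131.8,155.4)],.024);print(r)
print("axis",np.degrees(np.arctan2(*(r[0]-r[1])[1::-1])),np.degrees(np.arctan2(*(r[2]-r[3])[1::-1])),np.linalg.norm(r[0]-r[2]))
print(onz(*c2,[(19.1,120.4),(34.2,159.8)],.078),onz(*c2,[(158,167)],.027),onz(*c2,[(188,183)],.079))
```

```text
A [ 0.5049 -0.0438  0.0559  0.0002] [0.0551 0.0566 0.0563 0.0558] size 0.09417416820470904 0.03402145022799823 yaw -89.19731932668526
[ 0.5047 -0.0434  0.055 ]
[ 0.5048 -0.0438  0.055 ]
B [ 0.4988 -0.1869  0.0556  0.0002] [0.0555 0.0561 0.0548 0.056 ] size 0.09374175167563213 0.03395146002869139 yaw 159.79581247183867
[ 0.4988 -0.1869  0.055 ]
[ 0.4988 -0.1872  0.055 ]
C [ 0.5053 -0.3837  0.0552  0.0003] [0.0554 0.056  0.0556 0.0538] size 0.09341576066721026 0.03378519508109675 yaw -101.50558719432622
[ 0.5054 -0.3839  0.055 ]
[ 0.5052 -0.3839  0.055 ]
[[0.5838 0.3171 0.024 ]
 [0.5909 0.2473 0.024 ]
 [0.5143 0.3097 0.024 ]
 [0.5215 0.2396 0.024 ]]
axis 95.8147141781627 95.85585300749435 0.0699159407905991
[[0.5714 0.3364 0.078 ]
 [0.5218 0.3315 0.078 ]] [[0.5046 0.2014 0.027 ]] [[0.4915 0.1337 0.079 ]]
```

Housing heights come out at 55–56 mm with screw spacing about 94 × 34 mm, and the dock yaw is about 95.8°. These agree with the given sizes, so I'll go to A and weigh it.

Call:
{"method": "carry_out", "body": {"deltas": [[[0.01,0,0.1,0,0,-0.019,-1],[0.02,-0.01,0.2,0,0,-0.038,-1],[0.03,-0.01,0.3,0,0,-0.057,-1],[0.04,-0.02,0.4,0,0,-0.076,-1],[0.05,-0.02,0.5,0,0,-0.095,-1],[0.06,-0.028,0.6,0,0,-0.114,-1],[0.075,-0.028,0.7,0,0,-0.133,-1],[0.075,-0.028,0.8,0,0,-0.152,-1],[0.075,-0.028,0.9,0,0,-0.171,-1],[0.075,-0.028,1.0,0,0,-0.19,-1]]]}}

```text
time_s: 4.37
position: [0.5057, -0.0466, 0.1316]
tcp_rot: [[0.364, 0.931, 0.0], [0.931, -0.364, -0.001], [-0.001, 0.001, -1.0]]
force: [0.4, 0.8, 0.1]
opening: 1.002
grasp_force: 0.0
```

Call:
{"method": "carry_out", "body": {"deltas": [[[0,0,0,0,0,-0.0155,-1],[0,0,0.0,0,0,-0.031,-1],[0,0,0.0,0,0,-0.0465,-1],[0,0,0.1,0,0,-0.0622,-1],[0,0,0.2,0,0,-0.0622,-1],[0,0,0.3,0,0,-0.0622,-1],[0,0,0.3,0,0,-0.0622,-1],[0,0,0.3,0,0,-0.0622,-1],[0,0,0.3,0,0,-0.0622,-1],[0,0,0.3,0,0,-0.0622,-1]]]}}

```text
time_s: 5.2
position: [0.5061, -0.0454, 0.0882]
tcp_rot: [[-0.013, 1.0, 0.002], [1.0, 0.013, -0.001], [-0.001, 0.002, -1.0]]
force: [-0.3, -0.1, 0.2]
opening: 1.002
grasp_force: 0.0
```

Call:
{"method": "carry_out", "body": {"deltas": [[[0.01,-0.007,0.11,0,0,0,-1],[0.01,-0.007,0.22,0,0,0,-1],[0.01,-0.007,0.33,0,0,0,-1],[0.01,-0.007,0.42,0,0,0,-1],[0.01,-0.007,0.453,0,0,0,-1],[0.01,-0.007,0.453,0,0,0,1],[0.01,-0.007,0.453,0,0,0,1],[0.01,-0.007,0.453,0,0,0,1],[0.01,-0.007,0.453,0,0,0,1],[0.01,-0.007,0.453,0,0,0,1]]]}}

```text
time_s: 6.03
position: [0.5049, -0.0433, 0.0203]
tcp_rot: [[-0.014, 1.0, 0.002], [1.0, 0.014, -0.001], [-0.001, 0.002, -1.0]]
force: [1.1, -0.7, -0.5]
opening: 0.704
grasp_force: 0.0
```

Call:
{"method": "carry_out", "body": {"deltas": [[[0,0,0,0,0,0,1],[0,0,0,0,0,0,1],[0,0,0,0,0,0,1],[0,0,-0.05,0,0,0,1],[0,0,-0.1,0,0,0,1],[0,0,-0.15,0,0,0,1],[0,0,-0.15,0,0,0,1],[0,0,-0.15,0,0,0,1],[0,0,-0.15,0,0,0,1],[0,0,-0.15,0,0,0,1]]]}}

```text
time_s: 6.87
position: [0.5041, -0.043, 0.0417]
tcp_rot: [[-0.014, 1.0, -0.001], [1.0, 0.014, 0.0], [0.0, -0.001, -1.0]]
force: [-0.0, -0.5, -4.4]
opening: 0.571
grasp_force: 30.0
```

Call:
{"method": "carry_out", "body": {"deltas": [[[0,0,0,0,0,0,1],[0,0,0,0,0,0,1],[0,0,0,0,0,0,1],[0,0,0,0,0,0,1],[0,0,0,0,0,0,1],[0,0,0,0,0,0,1],[0,0,0,0,0,0,1],[0,0,0,0,0,0,1],[0,0,0,0,0,0,1],[0,0,0,0,0,0,1]]]}}

```text
time_s: 7.7
position: [0.5044, -0.0431, 0.042]
tcp_rot: [[-0.014, 1.0, -0.0], [1.0, 0.014, 0.0], [0.0, -0.0, -1.0]]
force: [-0.6, -0.0, -4.1]
opening: 0.57
grasp_force: 30.0
```

Run:
```python
from h import *
f=[]
for _ in range(6):
    s=telemetry.read_state(); f.append(np.r_[s["force"],s["moment"]]); capture("wrist")
print(np.array(f),s["position"],s["opening"])
```

```text
[[-0.6236 -0.0063 -4.1372 -0.0004 -0.0918  0.0132]
 [-0.3177 -0.4978 -4.1098 -0.0497 -0.0805 -0.0233]
 [-0.1347 -0.2276 -4.5264 -0.0243 -0.0974 -0.0191]
 [-0.0999 -0.9037 -4.657   0.0338 -0.1123 -0.0184]
 [-0.1791  0.2463 -4.6642 -0.0392 -0.0963 -0.0382]
 [ 0.1489 -0.5029 -5.127   0.0217 -0.0523 -0.0489]] [ 0.5044 -0.0431  0.0419] 0.5722229507846378
```

A reads about 4.5 N, or 0.46 kg, so it is clearly the one with the core (an empty one would read 1.7 N). I'll carry it toward the dock and take another look at the dock on the way.

Call:
{"method": "carry_out", "body": {"deltas": [[[0,0,-0.1,0,0,0,1],[0,0,-0.25,0,0,0,1],[0.1,0.04,-0.4,0,0,-0.002,1],[0.22,0.09,-0.55,0,0,-0.004,1],[0.36,0.15,-0.65,0,0,-0.006,1],[0.52,0.21,-0.667,0,0,-0.008,1],[0.68,0.27,-0.667,0,0,-0.01,1],[0.82,0.33,-0.667,0,0,-0.012,1],[0.92,0.37,-0.667,0,0,-0.014,1],[0.95,0.384,-0.667,0,0,-0.014,1]]]}}

```text
time_s: 8.83
position: [0.5604, 0.1026, 0.1419]
tcp_rot: [[-0.104, 0.995, 0.001], [0.995, 0.104, 0.001], [0.001, 0.001, -1.0]]
force: [-0.1, -0.2, -5.0]
opening: 0.569
grasp_force: 30.0
```

Run:
```python
from h import *
import pickle
s=telemetry.read_state();im=capture("wrist");pickle.dump((s,im),open("w3.pkl","wb"));cv2.imwrite("pics/w3.png",im[...,::-1])
print(s["position"],s["tcp_rot"],s["opening"])
```

```text
[0.5604 0.1026 0.1419] [[-0.1041  0.9946  0.0007]
 [ 0.9946  0.1041  0.001 ]
 [ 0.0009  0.0008 -1.    ]] 0.5690860766910822
```

View pics/w3.png

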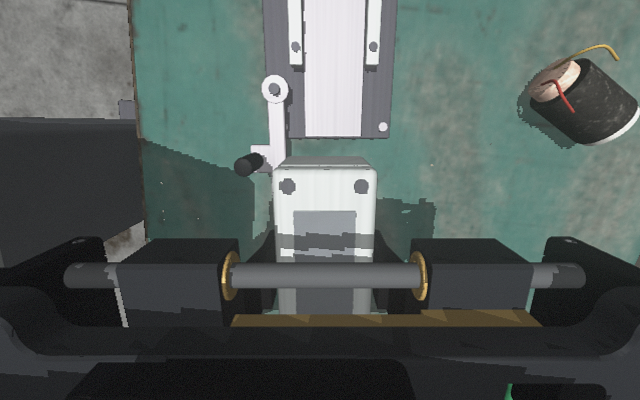

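W3 shows the held housing parallel to the bed, with lid screws at (288,186) and (361,186). It also shows the near rail screws at (296,47) and (374,47) and the pivot at (274,89). I'll triangulate these against w2.

Run:
```python
from blobs import *
(s2,i2),(s3,i3)=[pickle.load(open(f"w{k}.pkl","rb")) for k in(2,3)]
c2,c3=cam("wrist",s2),cam("wrist",s3)
b=blobs(i3,(260,20,400,100));print(b.round(1).tolist());h=blobs(i3,(275,165,375,205));print(h.round(1).tolist())
def near(b,p): return b[np.argmin(np.hypot(*(b[:,:2]-p).T)),:2]
q=[near(b,(374,47)),near(b,(296,47)),near(b,(274,89))]
t=tri(c2,[(117.2,106.4),(131.8,155.4),(158.5,166.7)],c3,q);print(t)
m=t[:2,:3].mean(0);print("mid",m,"perp yaw",np.degrees(np.arctan2(t[0,1]-t[1,1],t[0,0]-t[1,0]))+90)
k=onz(*c3,[near(h,(288,186)),near(h,(361,186))],s3["position"][2]-.0203+.055);print(k,k.mean(0),s3["position"])
u=np.array([-.1018,.9948]);v=np.array([-u[1],u[0]])
O=np.array([.5529,.2727]);print("rail mid in dock",(m[:2]-O)@u,(m[:2]-O)@v,"pivot",(t[2,:2]-O)@u,(t[2,:2]-O)@v,"tcp",(s3["position"][:2]-O)@u,(s3["position"][:2]-O)@v,"front screws",(k.mean(0)[:2]-O)@u,(k.mean(0)[:2]-O)@v)
```

```text
[[292.6, 42.3, 4.0], [299.6, 49.3, 3.0], [295.6, 51.1, 8.0], [373.5, 50.6, 10.0], [292.8, 65.5, 8.0], [294.7, 70.8, 4.0]]
[[284.3, 178.3, 3.0], [290.2, 178.3, 3.0], [279.5, 181.9, 4.0], [283.4, 192.8, 3.0], [355.3, 191.7, 3.0], [365.7, 192.8, 6.0], [289.9, 194.0, 3.0], [374.0, 200.6, 8.0]]
[[ 0.5898  0.2417  0.0308  0.0032]
 [ 0.5212  0.2349  0.0287  0.0031]
 [ 0.5073  0.2242 -0.014   0.0222]]
mid [0.5555 0.2383 0.0298] perp yaw 95.64310894493713
[[0.5412 0.1506 0.1766]
 [0.5722 0.1474 0.1766]] [0.5567 0.149  0.1766] [0.5604 0.1026 0.1419]
rail mid in dock -0.03451510393714858 0.0009303943022228567 pivot -0.04361404586792265 0.05030287850609811 tcp -0.16996486372679226 0.009888500709698891 front screws -0.12347398827476168 0.008810468969835348
```

The blobs broke up at this closer range, so I'll use the screw centres I read directly from the picture.

Run:
```python
from blobs import *
(s2,i2),(s3,i3)=[pickle.load(open(f"w{k}.pkl","rb")) for k in(2,3)]
c2,c3=cam("wrist",s2),cam("wrist",s3)
t=tri(c2,[(117.2,106.4),(131.8,155.4),(158,167)],c3,[(374,46.5),(295.5,46.5),(274,89)]);print(t)
m=t[:2,:3].mean(0)
k=onz(*c3,[(288,186),(361,186)],s3["position"][2]-.0203+.055).mean(0)
e=onz(*c3,[(304,136),(366,136)],.008); print(e)
u=np.array([-.1018,.9948]);v=np.array([-u[1],u[0]]);O=np.array([.5529,.2727])
D=lambda p:((p[:2]-O)@u,(p[:2]-O)@v)
print(D(m),D(t[2]),D(s3["position"]),D(k),D(e.mean(0)))
```

```text
[[0.5904 0.2465 0.0241 0.0038]
 [0.5201 0.2403 0.0208 0.0028]
 [0.5031 0.2019 0.0235 0.0028]]
[[0.5351 0.1611 0.008 ]
 [0.599  0.1678 0.008 ]]
(np.float64(-0.029388199131402327), np.float64(0.0006582023299196316)) (np.float64(-0.06532853686381929), np.float64(0.05677707459396163)) (np.float64(-0.16996486372679226), np.float64(0.009888500709698891)) (np.float64(-0.12392742088040515), np.float64(0.008097915732351722)) (np.float64(-0.10910615542008589), np.float64(-0.0030560347357980987))
```

Call:
{"method": "carry_out", "body": {"deltas": [[[0.1,0.01,0,0,0,0,1],[0.22,0.02,0,0,0,0,1],[0.34,0.03,0.06,0,0,0,1],[0.46,0.04,0.14,0,0,0,1],[0.57,0.05,0.23,0,0,0,1],[0.65,0.06,0.32,0,0,0,1],[0.7,0.06,0.4,0,0,0,1],[0.7,0.06,0.46,0,0,0,1],[0.7,0.06,0.48,0,0,0,1],[0.7,0.06,0.48,0,0,0,1]]]}}

```text
time_s: 9.72
position: [0.5575, 0.2044, 0.0687]
tcp_rot: [[-0.101, 0.995, -0.003], [0.995, 0.101, -0.001], [-0.001, -0.003, -1.0]]
force: [-0.3, -0.3, -5.1]
opening: 0.571
grasp_force: 30.0
```

Run:
```python
from h import *
import pickle
s=telemetry.read_state();im=capture("wrist");pickle.dump((s,im),open("w4.pkl","wb"))
cv2.imwrite("pics/w4.png",cv2.resize(im[:250,160:480,::-1],None,fx=2.4,fy=2.4,interpolation=2))
print(s["position"],s["force"])
```

```text
[0.5575 0.2044 0.0687] [-0.2681 -0.2843 -5.1381]
```

View pics/w4.png

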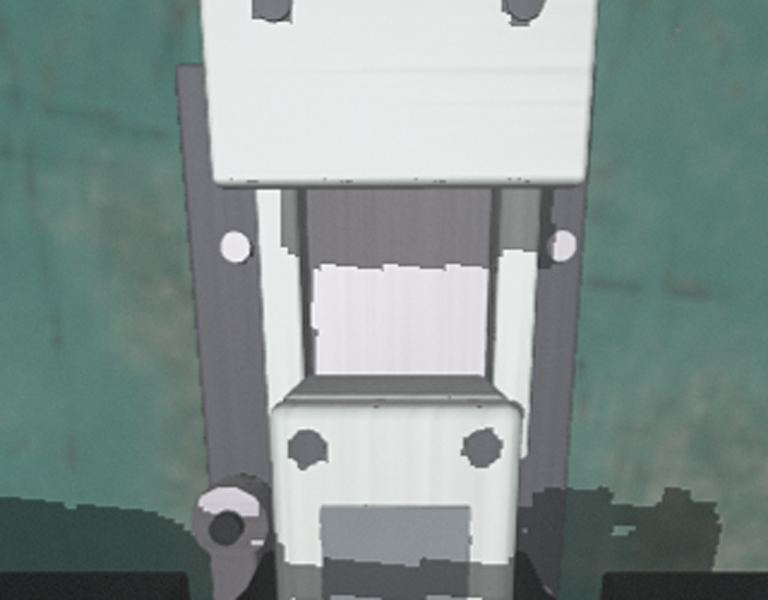

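Seen from above, the housing is centred and parallel: rail midline at crop x≈398, housing at about 396, which is under 1 mm off. I'll lower it onto the bed.

Call:
{"method": "carry_out", "body": {"deltas": [[[0,0.003,0.04,0,0,0,1],[0,0.003,0.09,0,0,0,1],[0,0.003,0.14,0,0,0,1],[0,0.003,0.18,0,0,0,1],[0,0.003,0.21,0,0,0,1],[0,0.003,0.23,0,0,0,1],[0,0.003,0.245,0,0,0,1],[0,0.003,0.255,0,0,0,1],[0,0.003,0.263,0,0,0,1],[0,0.003,0.265,0,0,0,1]]]}}

```text
time_s: 10.6
position: [0.5588, 0.2056, 0.0302]
tcp_rot: [[-0.102, 0.995, 0.0], [0.995, 0.102, 0.0], [-0.0, 0.0, -1.0]]
force: [0.6, 0.1, -5.9]
opening: 0.571
grasp_force: 30.0
```

Call:
{"method": "carry_out", "body": {"deltas": [[[0,0,0.004,0,0,0,1],[0,0,0.008,0,0,0,1],[0,0,0.012,0,0,0,1],[0.03,0,0.013,0,0,0,1],[0.06,0,0.013,0,0,0,1],[0.1,0,0.013,0,0,0,1],[0.13,0,0.013,0,0,0,1],[0.16,0,0.013,0,0,0,1],[0.18,0,0.013,0,0,0,1],[0.2,0,0.013,0,0,0,1]]]}}

```text
time_s: 11.43
position: [0.5556, 0.236, 0.0283]
tcp_rot: [[-0.102, 0.995, 0.0], [0.995, 0.102, -0.0], [-0.0, 0.0, -1.0]]
force: [-0.6, 0.0, -5.3]
opening: 0.575
grasp_force: 30.0
```

Call:
{"method": "carry_out", "body": {"deltas": [[[0,0,0.003,0,0,0,1],[0.02,0,0.006,0,0,0,1],[0.05,0,0.006,0,0,0,1],[0.08,0,0.006,0,0,0,1],[0.11,0,0.006,0,0,0,1],[0.14,0,0.006,0,0,0,1],[0.17,0,0.006,0,0,0,1],[0.19,0,0.006,0,0,0,1],[0.205,0,0.006,0,0,0,1],[0.21,0,0.006,0,0,0,1]]]}}

```text
time_s: 12.27
position: [0.5529, 0.267, 0.0279]
tcp_rot: [[-0.102, 0.995, 0.001], [0.995, 0.102, -0.0], [-0.0, 0.001, -1.0]]
force: [0.5, -4.1, 3.2]
opening: 0.571
grasp_force: 30.0
```

Call:
{"method": "carry_out", "body": {"deltas": [[[0.004,0,0,0,0,0,1],[0.008,0,0,0,0,0,1],[0.012,0,0,0,0,0,1],[0.016,0,0,0,0,0,1],[0.02,0,0,0,0,0,1],[0.024,0,0,0,0,0,1],[0.028,0,0,0,0,0,1],[0.032,0,0,0,0,0,1],[0.036,0,0,0,0,0,1],[0.038,0,0,0,0,0,1]]]}}

```text
time_s: 13.1
position: [0.5524, 0.272, 0.0279]
tcp_rot: [[-0.102, 0.995, 0.001], [0.995, 0.102, -0.0], [-0.0, 0.001, -1.0]]
force: [0.0, -4.4, 4.1]
opening: 0.573
grasp_force: 30.0
```

Call:
{"method": "carry_out", "body": {"deltas": [[[0.004,0,0,0,0,0,1],[0.008,0,0,0,0,0,1],[0.012,0,0,0,0,0,1],[0.015,0,0,0,0,0,1],[0.017,0,0,0,0,0,1],[0.019,0,0,0,0,0,1],[0.021,0,0,0,0,0,1],[0.023,0,0,0,0,0,1],[0.025,0,0,0,0,0,1],[0.025,0,0,0,0,0,1]]]}}

```text
time_s: 13.93
position: [0.5521, 0.2749, 0.0279]
tcp_rot: [[-0.102, 0.995, 0.001], [0.995, 0.102, -0.002], [-0.002, 0.0, -1.0]]
force: [1.1, -8.3, 5.8]
opening: 0.573
grasp_force: 30.0
```

Call:
{"method": "carry_out", "body": {"deltas": [[[0.003,0,0,0,0,0,1],[0.006,0,0,0,0,0,1],[0.009,0,0,0,0,0,1],[0.012,0,0,0,0,0,1],[0.012,0,0,0,0,0,1],[0.012,0,0,0,0,0,1],[0.012,0,0,0,0,0,1],[0.012,0,0,0,0,0,1],[0.012,0,0,0,0,0,1],[0.012,0,0,0,0,0,1]]]}}

```text
time_s: 14.77
position: [0.5521, 0.2749, 0.0279]
tcp_rot: [[-0.103, 0.995, 0.0], [0.995, 0.103, -0.004], [-0.004, -0.0, -1.0]]
force: [2.0, -13.2, 5.4]
opening: 0.572
grasp_force: 30.0
```

Progress stopped and the force rose to 13 N, so the housing is home against the stop. I'll release it and lift clear.

Call:
{"method": "carry_out", "body": {"deltas": [[[-0.006,0,0,0,0,0,1],[-0.008,0,0,0,0,0,-1],[-0.008,0,0,0,0,0,-1],[-0.008,0,0,0,0,0,-1],[-0.008,0,0,0,0,0,-1],[-0.008,0,0,0,0,0,-1],[-0.008,0,-0.05,0,0,0,-1],[-0.008,0,-0.2,0,0,0,-1],[-0.008,0,-0.4,0,0,0,-1],[-0.008,0,-0.6,0,0,0,-1]]]}}

```text
time_s: 15.6
position: [0.5506, 0.2768, 0.118]
tcp_rot: [[-0.102, 0.995, -0.002], [0.995, 0.102, -0.0], [-0.0, -0.002, -1.0]]
force: [0.1, -0.3, -0.2]
opening: 0.996
grasp_force: 0.0
```

Call:
{"method": "carry_out", "body": {"deltas": [[[-0.07,-0.04,-0.1,0,0,0,-1],[-0.15,-0.08,-0.2,0,0,0,-1],[-0.25,-0.12,-0.3,0,0,0,-1],[-0.35,-0.17,-0.35,0,0,0,-1],[-0.45,-0.22,-0.4,0,0,0,-1],[-0.55,-0.28,-0.4,0,0,0,-1],[-0.66,-0.34,-0.4,0,0,0,-1],[-0.76,-0.4,-0.4,0,0,0,-1],[-0.8,-0.42,-0.4,0,0,0,-1],[-0.8,-0.42,-0.4,0,0,0,-1]]]}}

```text
time_s: 16.43
position: [0.5001, 0.1497, 0.1774]
tcp_rot: [[-0.099, 0.995, -0.001], [0.995, 0.099, -0.0], [0.0, -0.001, -1.0]]
force: [0.5, 0.1, 0.3]
opening: 1.0
grasp_force: 0.0
```

Run:
```python
from h import *
import pickle
s=telemetry.read_state();im=capture("wrist");pickle.dump((s,im),open("w5.pkl","wb"))
cv2.imwrite("pics/w5.png",cv2.resize(im[:250,160:480,::-1],None,fx=2.4,fy=2.4,interpolation=2))
print(s["position"],s["force"])
```

```text
[0.5001 0.1497 0.1774] [0.4877 0.0852 0.3099]
```

View pics/w5.png

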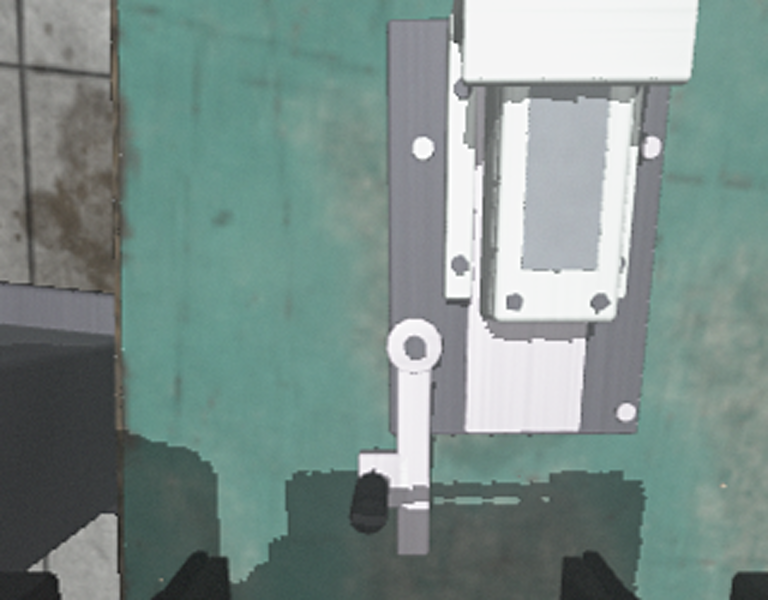

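W5 shows the housing pushed under the bridge with its end edge at crop y≈320. The bed is clear behind it, the pivot is at (414,346) and the handle top at (369,515).

Run:
```python
from h import *
import pickle
(s2,_),(s5,_)=[pickle.load(open(f"w{k}.pkl","rb")) for k in(2,5)]
c2,c5=cam("wrist",s2),cam("wrist",s5)
t=tri(c2,[(187.5,182.8),(158,167)],c5,[(313.7,214.6),(332.5,144.2)]);print(t)
H,P=t[0,:2],t[1,:2]
r=H-P;R=np.hypot(*r);a=np.degrees(np.arctan2(r[1],r[0]));print("R",R,"ang",a,"bar",a+17.1)
u=np.array([-.1018,.9948]);v=np.array([-u[1],u[0]])
e=onz(*c5,[(160+496/2.4,320/2.4),(160+615/2.4,320/2.4)],.063).mean(0)
print("housing end to pivot along u",(e[:2]-P)@u)
```

```text
[[0.4908 0.1345 0.0766 0.004 ]
 [0.5039 0.2011 0.0262 0.0038]]
R 0.06780789579223838 ang -101.10611118602073 bar -84.00611118602072
housing end to pivot along u 0.013351051373550504
```

Call:
{"method": "carry_out", "body": {"deltas": [[[-0.05,-0.04,0.05,0,0,0,-1],[-0.095,-0.072,0.15,0,0,0,-1],[-0.095,-0.072,0.28,0,0,0,-1],[-0.095,-0.072,0.42,0,0,0,-1],[-0.095,-0.072,0.56,0,0,0,-1],[-0.095,-0.072,0.7,0,0,0,-1],[-0.095,-0.072,0.82,0,0,0,-1],[-0.095,-0.072,0.9,0,0,0,-1],[-0.095,-0.072,0.909,0,0,0,-1],[-0.095,-0.072,0.909,0,0,0,-1]]]}}

```text
time_s: 17.32
position: [0.4918, 0.1363, 0.0403]
tcp_rot: [[-0.102, 0.995, -0.001], [0.995, 0.102, 0.0], [0.0, -0.001, -1.0]]
force: [0.6, -0.1, -0.1]
opening: 0.999
grasp_force: 0.0
```

Call:
{"method": "carry_out", "body": {"deltas": [[[0,0,0,0,0,0,1],[0,0,0,0,0,0,1],[0,0,0,0,0,0,1],[0,0,0,0,0,0,1],[0,0,0,0,0,0,1],[0,0,0,0,0,0,1],[0,0,0,0,0,0,1],[0,0,0,0,0,0,1],[0,0,0,0,0,0,1],[0,0,0,0,0,0,1]]]}}

```text
time_s: 18.15
position: [0.4917, 0.1357, 0.041]
tcp_rot: [[-0.102, 0.995, -0.0], [0.995, 0.102, 0.0], [0.0, -0.0, -1.0]]
force: [0.3, -0.5, 0.5]
opening: 0.327
grasp_force: 0.0
```

Call:
{"method": "carry_out", "body": {"deltas": [[[0,0,0,0,0,0,1],[0,0,0,0,0,0,1],[0,0,0,0,0,0,1],[0,0,0,0,0,0,1],[0,0,0,0,0,0,1],[-0.01,0.038,0,0,0,0,1],[-0.017,0.077,0,0,0,0,1],[-0.02,0.117,0,0,0,0,1],[-0.019,0.156,0,0,0,0,1],[-0.019,0.156,0,0,0,0,1]]]}}

```text
time_s: 18.98
position: [0.5148, 0.1339, 0.041]
tcp_rot: [[-0.104, 0.995, -0.003], [0.995, 0.104, -0.002], [-0.002, -0.003, -1.0]]
force: [-2.9, -5.4, 2.8]
opening: 0.175
grasp_force: 30.0
```

Call:
{"method": "carry_out", "body": {"deltas": [[[0.003,0.039,0,0,0,0,1],[0.011,0.079,0,0,0,0,1],[0.021,0.117,0,0,0,0,1],[0.035,0.154,0,0,0,0,1],[0.052,0.189,0,0,0,0,1],[0.072,0.223,0,0,0,0,1],[0.095,0.256,0,0,0,0,1],[0.121,0.286,0,0,0,0,1],[0.149,0.314,0,0,0,0,1],[0.179,0.339,0,0,0,0,1]]]}}

```text
time_s: 19.82
position: [0.5615, 0.1662, 0.0412]
tcp_rot: [[-0.104, 0.995, -0.005], [0.995, 0.104, -0.002], [-0.002, -0.005, -1.0]]
force: [-5.6, -2.9, 6.4]
opening: 0.173
grasp_force: 30.2
```

Call:
{"method": "carry_out", "body": {"deltas": [[[0.033,0.023,0,0,0,0,1],[0.067,0.042,0,0,0,0,1],[0.085,0.051,0,0,0,0,1],[0.103,0.059,0,0,0,0,1],[0.122,0.066,0,0,0,0,1],[0.14,0.072,0,0,0,0,1],[0.15,0.075,0,0,0,0,1],[0.16,0.078,0,0,0,0,1],[0.163,0.079,0,0,0,0,1],[0.163,0.079,0,0,0,0,1]]]}}

```text
time_s: 20.65
position: [0.5701, 0.1907, 0.0412]
tcp_rot: [[-0.104, 0.995, -0.006], [0.995, 0.104, -0.004], [-0.003, -0.006, -1.0]]
force: [-5.6, -6.6, 7.0]
opening: 0.178
grasp_force: 30.1
```

Call:
{"method": "carry_out", "body": {"deltas": [[[0.007,0.001,0,0,0,0,1],[0.014,0.002,0,0,0,0,1],[0.02,0.003,0,0,0,0,1],[0.025,0.004,0,0,0,0,1],[0.025,0.004,0,0,0,0,1],[0.025,0.004,0,0,0,0,1],[0.025,0.004,0,0,0,0,1],[0.025,0.004,0,0,0,0,1],[0.025,0.004,0,0,0,0,1],[0.025,0.004,0,0,0,0,1]]]}}

```text
time_s: 21.48
position: [0.5701, 0.1911, 0.0412]
tcp_rot: [[-0.105, 0.994, -0.007], [0.994, 0.105, -0.009], [-0.008, -0.008, -1.0]]
force: [-5.8, -16.6, 7.7]
opening: 0.175
grasp_force: 30.1
```

The lever has reached its end stop, since the force rose with no further motion. I'll release it and retreat for a final look.

Call:
{"method": "carry_out", "body": {"deltas": [[[-0.012,0,0,0,0,0,1],[-0.02,-0.002,0,0,0,0,-0.2],[-0.02,-0.002,0,0,0,0,-0.2],[-0.02,-0.002,0,0,0,0,-0.2],[-0.02,-0.002,0,0,0,0,-0.2],[-0.02,-0.002,-0.05,0,0,0,-0.2],[-0.02,-0.002,-0.2,0,0,0,-0.2],[-0.02,-0.002,-0.4,0,0,0,-0.2],[-0.02,-0.002,-0.6,0,0,0,-0.2],[-0.02,-0.002,-0.8,0,0,0,-0.2]]]}}

```text
time_s: 22.32
position: [0.5728, 0.1939, 0.1627]
tcp_rot: [[-0.102, 0.995, 0.0], [0.995, 0.102, 0.0], [0.0, 0.0, -1.0]]
force: [0.6, 1.3, 1.1]
opening: 0.594
grasp_force: 0.0
```

Call:
{"method": "carry_out", "body": {"deltas": [[[-0.1,-0.05,-0.1,0,0,0,-1],[-0.2,-0.1,-0.2,0,0,0,-1],[-0.3,-0.15,-0.3,0,0,0,-1],[-0.4,-0.2,-0.4,0,0,0,-1],[-0.5,-0.25,-0.5,0,0,0,-1],[-0.6,-0.3,-0.6,0,0,0,-1],[-0.6,-0.3,-0.6,0,0,0,-1],[-0.6,-0.3,-0.6,0,0,0,-1],[-0.6,-0.3,-0.6,0,0,0,-1],[-0.6,-0.3,-0.6,0,0,0,-1]]]}}

```text
time_s: 23.15
position: [0.5368, 0.1001, 0.2503]
tcp_rot: [[-0.102, 0.995, -0.001], [0.995, 0.102, 0.0], [0.001, -0.001, -1.0]]
force: [-0.2, 0.3, 0.6]
opening: 0.998
grasp_force: 0.0
```

Run:
```python
from h import *
import pickle
s=telemetry.read_state();im=capture("wrist");pickle.dump((s,im),open("w6.pkl","wb"))
cv2.imwrite("pics/w6.png",cv2.resize(im[:250,160:480,::-1],None,fx=2.4,fy=2.4,interpolation=2))
print(s["position"],s["force"])
```

```text
[0.5368 0.1001 0.2503] [-0.1994  0.3282  0.601 ]
```

View pics/w6.png

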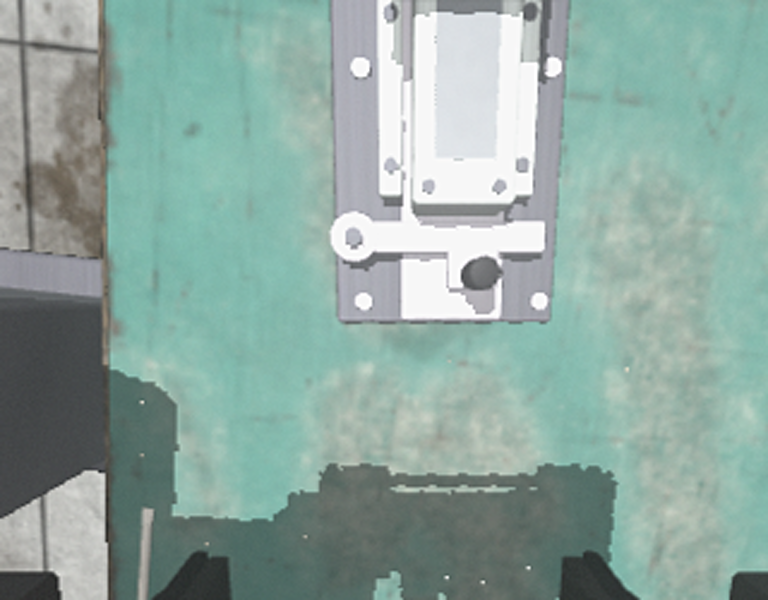

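The last picture shows the bar square across the channel (crop y≈237 at both ends), just behind the seated housing (end edge at y≈203). The other two housings were never touched.

```bash
python3 -c "
from rig import job
print(job.hand_in())"
```

```text
the job is handed in; nothing more can be done
None
```

Job handed in: housing A weighed about 0.46 kg when lifted, so I took it as the one with the core without lifting the other two; it is home against the stop under the bridge, the lever is across behind it at its end stop, and nothing else was touched.

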